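# Fill the gang-filing nest and file the bars level

## Robot

A 7-joint arm with a two-finger parallel gripper is mounted at the origin on a cart in front of the work surface, level with it; the furniture and walls round the work are solid. World frame = base frame: x ahead of the robot, y to its left, z up, the work surface at z = 0. Lengths are in mm, angles in rad, forces in N, time in s.
With the tool pointing down it reaches from about 400 to 875 mm from the base axis. Payload 4.4 kg.
Tool frame: the origin (TCP) lies on the centre line of the jaws, within the pads' length; the fingertips stand 25 mm ahead of it and the grasp point (between the pads) lies 6 mm ahead of it (ctrl.finger_overhang is the distance from the TCP to the fingertips, in mm); z points along the fingers, y is the line along which they close (so a half turn about z gives the same grasp; the last joint's range is limited). The gripper opens to 85 mm and grips with 20 to 120 N. Pads are 22 mm wide; open, the fingers measure 114 mm over their backs; the gripper's body (76 mm by 85 mm) begins 54 mm behind the grasp point. The pads swing forward as they close: fully open they stand 13 mm farther back than shut.
Start: joints at [1.242, 0.628, 0.038, 1.517, -0.027, 0.996, -0.02], TCP at [168.888, -627.69, 221.013] pointing down, gripper open.
Joint ranges: [-3.06, 3.06], [-0.37, 2.12], [-1.25, 1.32], [0.18, 2.47], [-1.1, 4.24], [0.23, 1.98], [-2.94, 2.94]. Speed limits (rad/s): [2.57, 2.57, 3.14, 3.14, 3.14, 3.14, 3.14].

## Interface

Orientations are given as [roll, pitch, yaw] about the fixed x, y, z axes, in that order (R = Rz(yaw) Ry(pitch) Rx(roll)).
In Python, from cell import ctrl gives the robot as it stands. The module is installed in compiled form; this text tells all that it offers.
- The arm moves only by the tool play_rows, never from a script. Its argument "targets" is a list of rows, each a list of 5 numbers: the closure, from 0 (fully open) to 1 (shut), then the shift along the tool's x, y, z in cm, then the turn about the tool's z in degrees. In form: [[gripper, dx, dy, dz, spin], ...]. A call has 1 to 10 rows; each row is the pose to reach, as a shift and turn from the pose commanded when the call began, along the tool's axes at that moment; what a row does not reach only later rows make up. A row lasts 1/10 s, in which the tool goes at most 50 mm and 8.59 degrees, less where a joint would pass 70% of its speed; a pose out of reach is approached as far as the arm can. A call with a gripper value outside its range is refused whole. The fingers move at their own pace and stop on an object; the grip force is fixed at half the most. Time passes only in rows, so rows that repeat a pose let the fingers close. It gives the time, the measured TCP pose, the force, the opening and the grip force at its end, in the units of the state.
- ctrl.read_state(): the state, without advancing time (a new reading comes with each control period).
- ctrl.get_image(name): name is "scene" or "top"; returns (picture, depth): 400x640x3 uint8, red, green, blue; 400x640 float32, mm along the optical axis (not along the pixel's ray), 0 where there is no reading.
- ctrl.calibration(name): a dict with "vfov" (degrees; the focal length in pixels is half the picture's height over the tangent of half this angle, whatever the lens; pixels are square), "cx", "cy" (the principal point, pixels), "extrinsics" (4x4, takes a point from camera to world coordinates). Camera axes: x right, y down, z forward; pixel columns grow to the right and rows downward; lengths in mm; the calibration is good to about 2 mm. A picture is of the moment at which its call begins. calibration takes no time and is no camera call.
- ctrl.finish_job(): hands the job in; it is judged then, once.
Trained networks look in the newest picture that a camera, given by its name, has taken for a name from the list of things; names that differ only in an ending like _2 or _b are one class to them, and where a whole thing is asked for, a point or a joint stands for the part that bears it (a point fixed in the world has none). Each returns a list of dicts, best first, with "confidence" (0 to 1); they miss things now and then, are a little off and sometimes report something else, mostly with a low value. They report only what shows in the picture. A call takes as long as a camera call. They do not tell look-alikes from the thing itself.
- ctrl.search_frame(camera, name): "bbox" ([left, top, right, bottom] in pixels, round what is visible of it).
- ctrl.trace(camera, name): "pixels" (400x640 bool, what is visible of it) and "bbox" ([left, top, right, bottom] in pixels, round what is visible of it).
The state is a dict: "clock": time; "qpos": joint angles; "qd": joint speeds; "tau": joint torques, N m; "eef_pos": TCP position; "tool_rot": TCP orientation; "force": force on the tool from outside, world axes, zero at the start; "torque": the same for the moment, N m; "width": finger opening in mm; "gripper_force": force on a finger pad.
Only numpy, scipy, OpenCV 4.12 (cv2) and the standard library are available. Lean on these libraries where they do the work, as an engineer would, in place of code of your own. Each camera call takes 0.05 s, during which the arm holds its last target. There are 200 camera calls.

## Task

Put a spare bar into every empty pocket of the wooden nest, flat on the pocket floor; leave the bars already there. Then file the row with the block file in three pressed strokes straight along the nest, each going away from the robot from between the two near bars to between the two far bars, with the file lifted well clear on every return because dragging it back pulls the bars off the far walls of their pockets. At the end every bar must sit against the far wall of its pocket and the file must stand right way up on its rubber pad; do not disturb the jar, caliper or loupe.

Things in the scene. Friction and masses are not known exactly. Their poses are not given: they have to be found in the camera images.
- nest: fixed wooden nest, 230 mm (x) by 116 mm (y), ribs 20 mm high, with four pockets in a row along x. Origin: centre of its underside, on the table. x axis: forward, along the row, away from the robot; z up. The pockets and the bars in them have their length along y. Bars in the pockets stand 14 mm proud of the ribs (tops 34 mm above the table).
- pocket_1 (a point): centre of the floor of pocket 1 (1 nearest the robot, 4 farthest), 10 mm above the table; axes as the nest. The pocket is 32 mm (x) by 92 mm (y) and 10 mm deep; pockets are 58 mm apart. A bar in it has 4 mm of play to either side along x and slides easily. Its far wall is the +x one: a bar against that has its centre 4 mm beyond the pocket's centre.
- pocket_2 (a point): centre of the floor of pocket 2 (1 nearest the robot, 4 farthest), 10 mm above the table; axes as the nest. The pocket is 32 mm (x) by 92 mm (y) and 10 mm deep; pockets are 58 mm apart. A bar in it has 4 mm of play to either side along x and slides easily. Its far wall is the +x one: a bar against that has its centre 4 mm beyond the pocket's centre.
- pocket_3 (a point): centre of the floor of pocket 3 (1 nearest the robot, 4 farthest), 10 mm above the table; axes as the nest. The pocket is 32 mm (x) by 92 mm (y) and 10 mm deep; pockets are 58 mm apart. A bar in it has 4 mm of play to either side along x and slides easily. Its far wall is the +x one: a bar against that has its centre 4 mm beyond the pocket's centre.
- pocket_4 (a point): centre of the floor of pocket 4 (1 nearest the robot, 4 farthest), 10 mm above the table; axes as the nest. The pocket is 32 mm (x) by 92 mm (y) and 10 mm deep; pockets are 58 mm apart. A bar in it has 4 mm of play to either side along x and slides easily. Its far wall is the +x one: a bar against that has its centre 4 mm beyond the pocket's centre.
- bar_1_mid (a point): plain aluminium bar, 24 x 24 mm square section, 84 mm long, 0.13 kg, with a small tapped hole in each end; any of its four long faces may be underneath. Point: centre of the bar (12 mm above its underside). y axis along its length. May be absent; if present it lies in pocket 1 from the start, somewhat towards the near wall.
- bar_2_mid (a point): plain aluminium bar, 24 x 24 mm square section, 84 mm long, 0.13 kg, with a small tapped hole in each end; any of its four long faces may be underneath. Point: centre of the bar (12 mm above its underside). y axis along its length. May be absent; if present it lies in pocket 2 from the start, somewhat towards the near wall.
- bar_3_mid (a point): plain aluminium bar, 24 x 24 mm square section, 84 mm long, 0.13 kg, with a small tapped hole in each end; any of its four long faces may be underneath. Point: centre of the bar (12 mm above its underside). y axis along its length. May be absent; if present it lies in pocket 3 from the start, somewhat towards the near wall.
- bar_4_mid (a point): plain aluminium bar, 24 x 24 mm square section, 84 mm long, 0.13 kg, with a small tapped hole in each end; any of its four long faces may be underneath. Point: centre of the bar (12 mm above its underside). y axis along its length. May be absent; if present it lies in pocket 4 from the start, somewhat towards the near wall.
- spare_1_mid (a point): plain aluminium bar, 24 x 24 mm square section, 84 mm long, 0.13 kg, with a small tapped hole in each end; any of its four long faces may be underneath. Point: centre of the bar (12 mm above its underside). y axis along its length. A spare, lying on the table to the right of the nest at the start.
- spare_2_mid (a point): plain aluminium bar, 24 x 24 mm square section, 84 mm long, 0.13 kg, with a small tapped hole in each end; any of its four long faces may be underneath. Point: centre of the bar (12 mm above its underside). y axis along its length. A spare, lying on the table to the right of the nest at the start.
- spare_3_mid (a point): plain aluminium bar, 24 x 24 mm square section, 84 mm long, 0.13 kg, with a small tapped hole in each end; any of its four long faces may be underneath. Point: centre of the bar (12 mm above its underside). y axis along its length. A spare, lying on the table to the right of the nest at the start.
- file_grip (a point): block file, 0.3 kg: a light wooden grip bar 110 x 26 mm over a flat steel file sole 170 x 30 x 8 mm. x along its length, z up. Point: centre of the grip's length and width, 40 mm above the sole's underside; the wood reaches from 22 to 52 mm above it and is held across its 26 mm width from above. Works either end forward.
- file: the same block file; origin at the centre of the sole's underside when unpressed; axes as file_grip. The sole is spring-mounted below the grip with 6 mm of travel and rocks up to 0.05 rad about the file's y axis, so it settles flat on the bars by itself.
- press (a joint): how far the file's sole is pressed up towards the grip, m: 0 when unpressed (also when the file just stands on something), 0.006 at the stop; it begins to sink at about 5 N and reaches the stop at about 10 N
- pad: fixed black rubber pad for the file, 190 mm (x) by 75 mm (y), 4 mm thick, left of the nest; origin at the centre of its underside; the file lies on it along x at the start
- jar_cerium: small glass jar with a black cap, 30 mm wide, 42 mm high; bystander, origin at its underside
- caliper: steel caliper lying flat, 244 mm long; bystander
- loupe: folding loupe, 42 x 62 x 17 mm; bystander
Things that resemble listed ones, but are neither listed nor needed, are in the scene too. Leave any orange look-alike of the part that bears spare_2_mid alone.

How it is judged:
By the outcome, as a careful person would: the job done as asked, in the order asked, and still so for the second after the job is handed in, with the robot touching nothing.
Of bar_1, bar_2, bar_3, bar_4 only 1 to 2 are there at a start; the rules pass over those that are not, and their reading is None.
At some moment in a run one of file, spare_1, spare_2, spare_3 may be knocked a few centimetres aside while the robot is not near it.
Once in a run the grip may slacken for a moment while it holds something.
It also fails if it takes over 210 s, if anything falls off the work surface, if the arm or the gripper's body presses on something with over 40 N, if the wrist force passes 120 N, or if a joint passes its speed limit or range.

## Working session

There is one attempt and no reset: what is moved stays moved. The work goes in short steps, Python scripts to look and compute and a tool call to move; the robot and the scene stay as the last step left them, time stands still between calls to the robot, and variables do not carry over. Pictures are saved under pics/ and viewed, at most 14 in all, crops included, and the job is handed in when it is done.

Besides the shell and the picture viewer there is one more tool, called after ">>>" as a command line: name --pt "numbers of a row" for each row, then --argument value for the rest. play_rows: Moves the arm, as the interface text tells. Its arguments: {"type":"object","properties":{"targets":{"type":"array"}},"required":["targets"]}

```bash
mkdir -p pics; cat > h.py <<'E'
import numpy as np, cv2
from cell import ctrl
def cam(n):
    c=ctrl.calibration(n); f=200/np.tan(np.radians(c["vfov"])/2); return f,c["cx"],c["cy"],np.array(c["extrinsics"])
def cloud(n,d):
    f,cx,cy,E=cam(n); v,u=np.mgrid[0:400,0:640]
    P=np.stack([(u-cx)*d/f,(v-cy)*d/f,d,np.ones_like(d)],-1)@E.T
    P=P[...,:3]; P[d==0]=np.nan; return P
def shot(n,fn=None):
    im,d=ctrl.get_image(n)
    if fn: cv2.imwrite("pics/"+fn,im[...,::-1])
    return im,d,cloud(n,d)
def st():
    s=ctrl.read_state(); print({k:np.round(s[k],3).tolist() for k in("clock","eef_pos","tool_rot","force","width","gripper_force","qpos")})
E
python3 - <<'E'
from h import *
st()
for n in("scene","top"):
    im,d,P=shot(n,n+"0.png"); f,cx,cy,E=cam(n); print(n,f,cx,cy,E.round(3).tolist(),(d==0).mean())
    for k in("nest","spare_1_mid","file","pad","jar_cerium","caliper","loupe"):
        for r in ctrl.trace(n,k):
            m=r["pixels"]; p=P[m]; p=p[~np.isnan(p[:,0])]
            print(k,round(r["confidence"],2),r["bbox"],np.median(p,0).round(0) if len(p) else None, np.percentile(p[:,2],95).round(0) if len(p) else None)
E
```

```text
{'clock': 0.0, 'eef_pos': [168.762, -627.063, 220.114], 'tool_rot': [-3.14, 0.0, 0.263], 'force': [0.787, -0.435, 0.062], 'width': 85.408, 'gripper_force': 0.0, 'qpos': [1.242, 0.629, 0.038, 1.518, -0.027, 0.996, -0.02]}
scene 450.7839533116817 315.30544935580394 194.90357900471435 [[-0.872, -0.302, 0.386, 141.606], [-0.49, 0.529, -0.693, 920.194], [0.005, -0.793, -0.609, 788.55], [0.0, 0.0, 0.0, 1.0]] 0.00385546875
nest 0.92 [287.2, 178.7, 385.5, 231.3] [570.  53.  18.] 22.0
spare_1_mid 0.53 [371.8, 175.0, 395.0, 194.9] [486. -92.  22.] 26.0
file 0.64 [286.0, 251.1, 346.1, 304.4] [473. 317.  35.] 57.0
pad 0.67 [287.7, 180.0, 382.0, 235.5] [568.  52.  18.] 22.0
pad 0.65 [276.1, 264.4, 355.7, 313.8] [448. 329.   4.] 6.0
pad 0.35 [220.8, 198.1, 270.0, 240.7] [717. 221.   5.] 8.0
jar_cerium 0.6 [284.8, 248.9, 345.6, 306.8] [471. 317.  35.] 57.0
caliper 0.81 [221.5, 196.8, 271.4, 239.5] [717. 221.   5.] 8.0
loupe 0.91 [289.1, 319.6, 318.1, 338.7] [431. 441.  15.] 18.0
loupe 0.53 [392.7, 163.4, 413.1, 184.6] [ 449. -159.   22.] 26.0
top 384.59137809103544 326.608849507427 200.54077332361683 [[0.009, -0.99, 0.138, 439.0], [-1.0, -0.008, 0.005, 115.046], [-0.003, -0.138, -0.99, 1119.776], [0.0, 0.0, 0.0, 1.0]] 0.00405859375
nest 0.72 [329.9, 172.9, 378.2, 252.7] [571.  40.  18.] 23.0
spare_1_mid 0.51 [390.0, 231.5, 419.8, 246.0] [ 487. -107.   24.] 27.0
file 0.81 [248.9, 211.2, 270.2, 270.4] [479. 302.  51.] 59.0
file 0.61 [252.3, 210.1, 275.2, 270.1] [418. 309.  12.] 16.0
pad 0.9 [243.8, 204.9, 282.1, 278.1] [467. 301.   4.] 8.0
jar_cerium 0.74 [244.0, 205.8, 282.0, 277.7] [467. 302.   4.] 8.0
jar_cerium 0.65 [268.6, 156.8, 280.4, 170.1] [702. 275.  40.] 45.0
caliper 0.86 [283.2, 112.1, 312.5, 176.8] [728. 218.   5.] 9.0
loupe 0.66 [206.5, 250.3, 221.7, 262.5] [426. 435.  17.] 20.0
loupe 0.39 [332.5, 170.9, 380.6, 253.5] [569.  38.  18.] 23.0
loupe 0.21 [250.7, 211.5, 274.0, 269.0] [476. 302.  52.] 59.0
```

```bash
python3 - <<'E'
import cv2
a=cv2.imread("pics/top0.png")[90:310,190:460]; cv2.imwrite("pics/t0c.png",cv2.resize(a,None,fx=2.7,fy=2.7,interpolation=2))
a=cv2.imread("pics/scene0.png")[130:350,200:470]; cv2.imwrite("pics/s0c.png",cv2.resize(a,None,fx=2.7,fy=2.7,interpolation=2))
E
```

```text
(no output)
```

View pics/t0c.png

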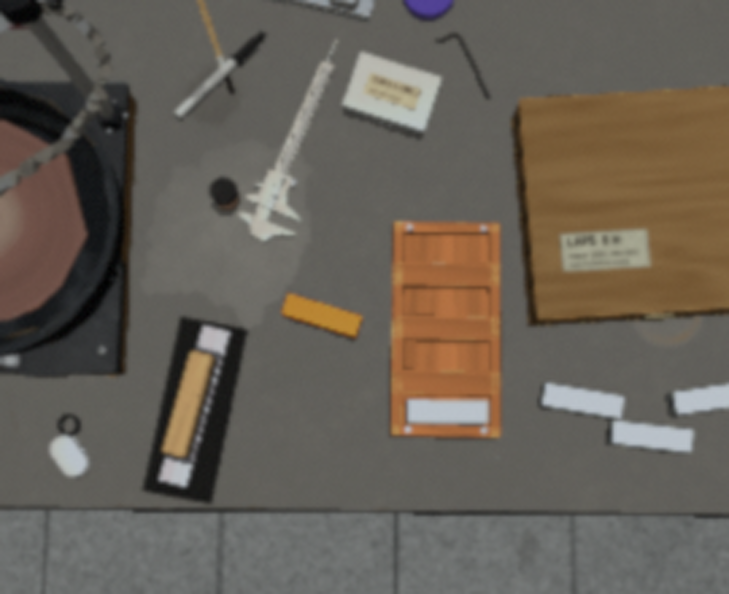

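View pics/s0c.png

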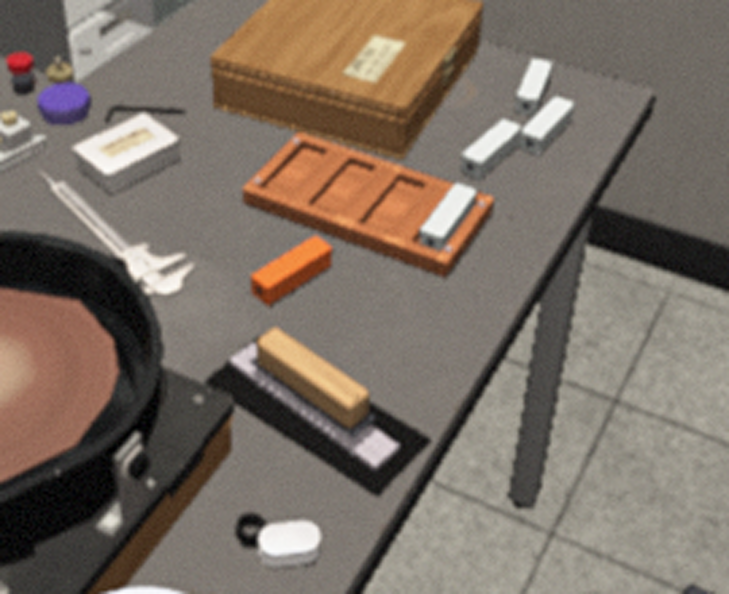

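```bash
cat >> h.py <<'E'
def plane(n,uv,z):
    f,cx,cy,E=cam(n); uv=np.asarray(uv,float)
    r=np.stack([(uv[:,0]-cx)/f,(uv[:,1]-cy)/f,np.ones(len(uv))],1)@E[:3,:3].T; o=E[:3,3]
    return (o+r*((z-o[2])/r[:,2])[:,None])[:,:2]
def rects(n,mask,z,amin=60):
    """blobs of mask -> centre, long dir yaw, sizes on plane z"""
    out=[]; k,L=cv2.connectedComponents(mask.astype(np.uint8))
    for i in range(1,k):
        v,u=np.where(L==i)
        if len(u)<amin: continue
        w=plane(n,np.c_[u,v],z).astype(np.float32); (c,s,a)=cv2.minAreaRect(w)
        if s[1]>s[0]: s=(s[1],s[0]); a+=90
        a=(a+90)%180-90
        out.append((np.round(w.mean(0),1),np.round(c,1),np.round(s,1),round(float(a),1)))
    return out
def bars(n,im,P,zlo,zhi,zt):
    hsv=cv2.cvtColor(im,cv2.COLOR_RGB2HSV)
    m=(hsv[...,1]<60)&(hsv[...,2]>140)&(P[...,2]>zlo)&(P[...,2]<zhi)&(P[...,1]>-260)&(P[...,1]<140)&(P[...,0]<680)&(P[...,0]>380)
    return rects(n,m,zt)
E
python3 - <<'E'
from h import *
for n in("top","scene"):
    im,d,P=shot(n); hsv=cv2.cvtColor(im,cv2.COLOR_RGB2HSV)
    print(n,"spares",*bars(n,im,P,17,29,24),"inpocket",*bars(n,im,P,29,42,34),sep="\n")
    m=(P[...,2]>14)&(P[...,2]<28)&(hsv[...,1]>90)&(abs(P[...,0]-565)<140)&(abs(P[...,1]-45)<75)
    m|=(P[...,2]>8)&(P[...,2]<42)&(abs(P[...,0]-565)<130)&(abs(P[...,1]-45)<75)
    print("nest",rects(n,m,20,500))
    m=(P[...,2]>45)&(P[...,2]<66)&(abs(P[...,0]-479)<90)&(abs(P[...,1]-302)<60)
    print("grip",rects(n,m,56,100))
    m=(hsv[...,2]<60)&(abs(P[...,0]-470)<120)&(abs(P[...,1]-302)<70)|((P[...,2]>7)&(abs(P[...,0]-470)<100)&(abs(P[...,1]-302)<30))
    print("pad",rects(n,m,4,300))
    m=(P[...,0]>500)&(P[...,1]<-60)&(P[...,2]>35)&(P[...,0]<800)&(P[...,1]>-400); q=P[m]; print("box",len(q),np.percentile(q,[2,50,98],axis=0).round(0))
    if n=="top":
        print("pocket floor depth x-profile at nest centre"); 
E
```

```text
top
spares
(array([ 486.9, -105.1], dtype=float32), array([ 487. , -104.7]), array([83. , 23.2]), 80.6)
(array([ 489.5, -231. ], dtype=float32), array([ 489.6, -230.9]), array([60.3, 22.6]), -81.5)
(array([ 450.3, -176.2], dtype=float32), array([ 450.3, -176.5]), array([82.7, 23. ]), 83.4)
inpocket
(array([473.7,  38. ], dtype=float32), array([473.8,  38. ]), array([81.6, 22.3]), -89.5)
nest [(array([560.3,  39.4], dtype=float32), array([563.1,  39. ]), array([228.6, 114. ]), 0.4)]
grip [(array([478.6, 304.8], dtype=float32), array([478.9, 304.5]), array([109.1,  27.2]), -14.3)]
pad [(array([474.3, 305.4], dtype=float32), array([474.9, 305.7]), array([189. ,  74.6]), -10.4)]
box 6662 [[ 575. -287.   66.]
 [ 680. -174.   71.]
 [ 795.  -64.   75.]]
pocket floor depth x-profile at nest centre
scene
spares
(array([ 491.1, -225.9], dtype=float32), array([ 491.1, -227.7]), array([70.4, 24.6]), -81.0)
(array([ 470.9, -133.2], dtype=float32), array([ 469.1, -134.6]), array([167.6,  49.8]), 65.2)
inpocket
(array([475.8,  43.6], dtype=float32), array([475.6,  42.9]), array([87.8, 24.9]), -89.6)
nest [(array([558.9,  48.5], dtype=float32), array([562.7,  47.3]), array([233.5, 131.5]), -0.3)]
grip [(array([477.7, 313.7], dtype=float32), array([479.3, 313.4]), array([113.7,  31.6]), -14.2)]
pad [(array([479. , 305.4], dtype=float32), array([476.5, 303.5]), array([189.8,  91.3]), -12.0)]
box 2930 [[ 573. -286.   45.]
 [ 673. -162.   70.]
 [ 795.  -64.   74.]]
```

```bash
cat >> h.py <<'E'
def to(x,y,z,yaw):
    """print tool-axis shift (cm) and spin (deg) from measured pose to world target (yaw deg)"""
    s=ctrl.read_state(); p=s["eef_pos"]; a=s["tool_rot"][2]; d=np.array([x,y,z])-p
    X=np.array([np.cos(a),np.sin(a)]); Y=np.array([np.sin(a),-np.cos(a)])
    sp=-((yaw-np.degrees(a)+180)%360-180)
    print("move",(d[:2]@X/10).round(2),(d[:2]@Y/10).round(2),(-d[2]/10).round(2),"spin",round(sp,1))
E
python3 -c "
from h import *
print(ctrl.finger_overhang); to(487,-105,150,80.6)"
```

```text
25.0
move 44.29 -42.21 7.11 spin -65.5
```

>>> play_rows --pt "0.4 22 -21 3.5 -33" --pt "0.4 22 -21 3.5 -33" --pt "0.4 22 -21 3.5 -33" --pt "0.4 22 -21 3.5 -33" --pt "0.4 44.3 -42.2 7 -65.5" --pt "0.4 44.3 -42.2 7 -65.5" --pt "0.4 44.3 -42.2 7 -65.5" --pt "0.4 44.3 -42.2 7 -65.5" --pt "0.4 44.3 -42.2 7 -65.5" --pt "0.4 44.3 -42.2 7 -65.5"

```text
clock: 1.9
eef_pos: [428.2, -202.0, 164.3]
tool_rot: [3.141, 0.0, 1.405]
force: [0.6, -0.7, 0.2]
width: 51.2
gripper_force: 0.0
```

```bash
python3 -c "
from h import *
to(487,-105,100,80.6)"
```

```text
move 10.53 4.21 6.43 spin -0.1
```

>>> play_rows --pt "0.4 10.5 4.2 6.4 0" --pt "0.4 10.5 4.2 6.4 0" --pt "0.4 10.5 4.2 6.4 0" --pt "0.4 10.5 4.2 6.4 0" --pt "0.4 10.5 4.2 6.4 0"

```text
clock: 2.4
eef_pos: [485.8, -106.4, 99.9]
tool_rot: [-3.141, 0.0, 1.407]
force: [-0.6, -0.4, 1.1]
width: 51.2
gripper_force: 0.0
```

```bash
python3 - <<'E'
from h import *
st(); to(487,-105,38,80.6)
im,d,P=shot("scene","s1.png"); a=im[130:250,330:450,::-1]; cv2.imwrite("pics/s1c.png",cv2.resize(a,None,fx=4.5,fy=4.5,interpolation=2))
im,d,P=shot("top"); print(*bars("top",im,P,17,29,24),sep="\n")
E
```

```text
{'clock': 2.4, 'eef_pos': [485.773, -106.356, 99.92], 'tool_rot': [-3.141, 0.0, 1.407], 'force': [-0.625, -0.402, 1.08], 'width': 51.207, 'gripper_force': 0.0, 'qpos': [0.305, 0.608, -0.214, 2.044, 0.25, 0.514, -0.253]}
move 0.15 0.1 6.19 spin 0.0
```

View pics/s1c.png

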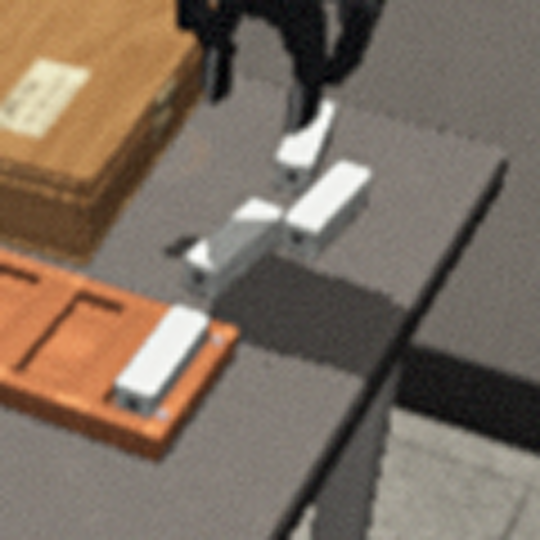

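Picture: the gripper hangs over spare A (about 240,240 in the crop), and the bars are where they were measured. Descend and grip.

>>> play_rows --pt "0.4 0.15 0.1 4 0" --pt "0.4 0.15 0.1 6.2 0" --pt "0.4 0.15 0.1 6.2 0" --pt "0.4 0.15 0.1 6.2 0" --pt "1 0.15 0.1 6.2 0" --pt "1 0.15 0.1 6.2 0" --pt "1 0.15 0.1 6.2 0" --pt "1 0.15 0.1 6.2 0" --pt "1 0.15 0.1 6.2 0" --pt "1 0.15 0.1 6.2 0"

```text
clock: 3.5
eef_pos: [487.1, -105.3, 38.3]
tool_rot: [3.141, -0.0, 1.406]
force: [0.1, 0.0, -0.7]
width: 0.2
gripper_force: 0.0
```

>>> play_rows --pt "1 0 0 -2 0" --pt "1 0 0 -6 0" --pt "1 0 0 -9 0" --pt "1 0 0 -9 0"

```text
clock: 3.9
eef_pos: [489.8, -105.7, 131.6]
tool_rot: [3.134, -0.0, 1.406]
force: [0.6, 0.2, 0.1]
width: -0.2
gripper_force: 0.0
```

```bash
python3 - <<'E'
from h import *
st(); to(650,39,128,90)
E
```

```text
{'clock': 3.9, 'eef_pos': [489.78, -105.681, 131.608], 'tool_rot': [3.134, -0.0, 1.406], 'force': [0.618, 0.191, 0.072], 'width': -0.157, 'gripper_force': 0.0, 'qpos': [0.324, 0.557, -0.243, 2.018, 0.233, 0.585, -0.242]}
move 16.9 13.43 0.36 spin -9.4
```

```bash
python3 - <<'E'
from h import *
im,d,P=shot("scene","s2.png"); a=im[120:240,330:450,::-1]; cv2.imwrite("pics/s2c.png",cv2.resize(a,None,fx=4.5,fy=4.5,interpolation=2))
print(*bars("scene",im,P,17,29,24),sep="\n")
im,d,P=shot("top"); print(*bars("top",im,P,17,29,24),sep="\n")
E
```

```text
(array([ 491., -226.], dtype=float32), array([ 491.4, -228.7]), array([72.6, 24.5]), -81.8)
(array([ 470.1, -137.4], dtype=float32), array([ 469.1, -134.6]), array([167.6,  49.8]), 65.2)
```

View pics/s2c.png

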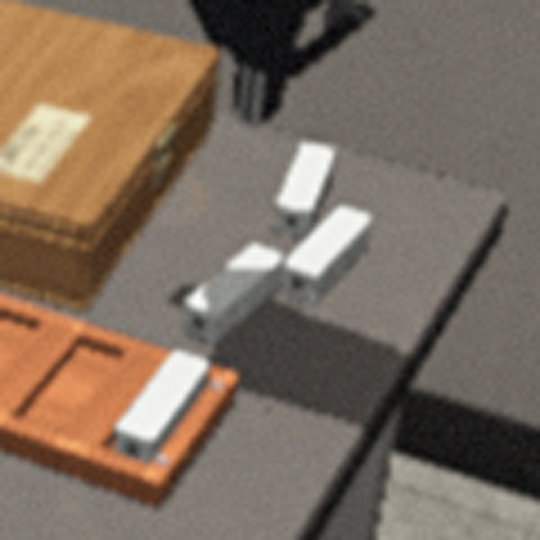

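```bash
python3 - <<'E'
from h import *
for z in(100,106,115): print(z,plane("scene",[[386.7,144.4]],z))
for n in("scene","top"):
    im,d,P=shot(n)
    m=(im.max(2)<70)&(P[...,2]>80)&(P[...,2]<160)&(abs(P[...,0]-490)<150)&(P[...,1]<60)
    q=P[m]
    print(n,len(q), [ (z,len(b),np.median(b,0).round(0).tolist()) for z in range(80,240,15) for b in [q[(q[:,2]>=z)&(q[:,2]<z+15)]] if len(b)>3])
    if n=="top": print(cv2.imwrite("pics/top2.png",cv2.resize(im[90:310,190:460,::-1],None,fx=2.7,fy=2.7)))
E
```

```text
100 [[ 514.48390959 -179.14478407]]
106 [[ 511.23466908 -169.56518355]]
115 [[ 506.36080831 -155.19578277]]
scene 39 [(140, 27, [481.0, -98.0, 150.0]), (155, 12, [484.0, -99.0, 157.0])]
top 0 []
True
```

View pics/top2.png

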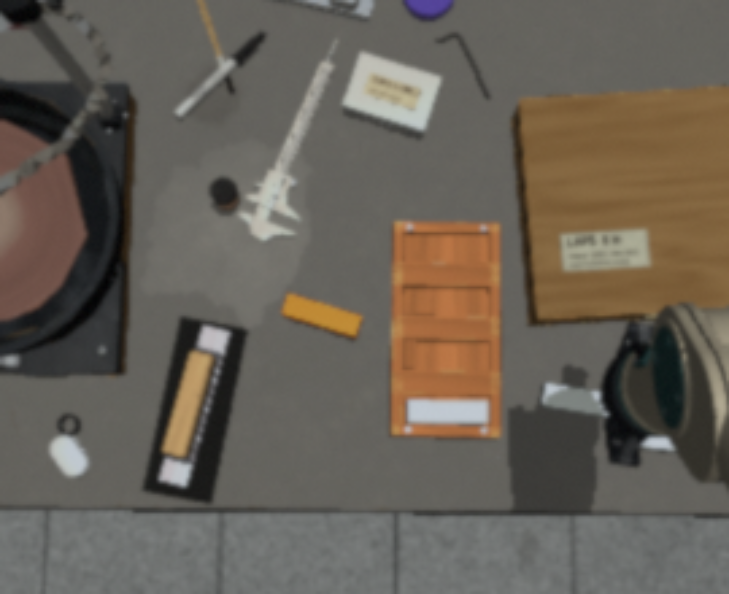

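```bash
python3 - <<'E'
from h import *
im,d,P=shot("scene")
for v in range(128,152,2): print(v,[(P[v,u].round(0).astype(int).tolist(),im[v,u].max()) for u in(383,386,389)])
E
```

```text
128 [([501, -95, 199], np.uint8(15)), ([494, -97, 200], np.uint8(17)), ([483, -88, 207], np.uint8(15))]
130 [([501, -94, 194], np.uint8(25)), ([494, -99, 193], np.uint8(19)), ([484, -94, 198], np.uint8(13))]
132 [([501, -97, 186], np.uint8(21)), ([492, -97, 188], np.uint8(23)), ([483, -93, 193], np.uint8(17))]
134 [([500, -97, 180], np.uint8(43)), ([491, -94, 184], np.uint8(19)), ([481, -90, 189], np.uint8(22))]
136 [([784, -903, -313], np.uint8(69)), ([492, -100, 175], np.uint8(60)), ([481, -90, 183], np.uint8(23))]
138 [([501, -104, 164], np.uint8(47)), ([490, -96, 171], np.uint8(65)), ([482, -97, 173], np.uint8(46))]
140 [([501, -103, 158], np.uint8(41)), ([489, -93, 167], np.uint8(58)), ([481, -96, 167], np.uint8(67))]
142 [([497, -94, 157], np.uint8(46)), ([490, -98, 157], np.uint8(52)), ([482, -100, 159], np.uint8(57))]
144 [([498, -100, 148], np.uint8(50)), ([488, -95, 153], np.uint8(54)), ([480, -95, 156], np.uint8(41))]
146 [([575, -321, 1], np.uint8(94)), ([488, -95, 147], np.uint8(56)), ([480, -100, 147], np.uint8(37))]
148 [([572, -316, -3], np.uint8(126)), ([486, -93, 142], np.uint8(70)), ([481, -103, 139], np.uint8(73))]
150 [([565, -296, 2], np.uint8(133)), ([556, -302, 1], np.uint8(129)), ([549, -310, -1], np.uint8(126))]
```

```bash
python3 - <<'E'
from h import *
st(); s=ctrl.read_state(); print(s["tau"],s["torque"],s["qd"])
E
```

```text
{'clock': 4.15, 'eef_pos': [486.107, -105.262, 127.077], 'tool_rot': [-3.139, 0.0, 1.406], 'force': [0.153, 0.106, 0.265], 'width': 0.179, 'gripper_force': 0.0, 'qpos': [0.322, 0.564, -0.241, 2.023, 0.233, 0.583, -0.243]}
[ 5.76572993e-02 -4.61385441e+01 -2.05207139e+00 -1.24661484e+01
  8.93735356e-03 -3.26171939e-03 -1.05855590e-03] [-0.00997954 -0.004292    0.01547773] [-0.00151907  0.00706414  0.00055399 -0.00240105  0.00020379  0.00056182
  0.00014764]
```

>>> play_rows --pt "0.4 0 0 4 0" --pt "0.4 0 0 7 0" --pt "0.4 0 0 9 0" --pt "0.4 0 0 9 0" --pt "0.4 0 0 9 0" --pt "0.4 0 0 9 0"

```text
clock: 4.75
eef_pos: [487.6, -105.4, 38.8]
tool_rot: [3.141, -0.0, 1.406]
force: [0.1, -0.2, 0.6]
width: 50.9
gripper_force: 0.0
```

```bash
cat >> h.py <<'E'
def tip(x,y,r=80):
    im,d,P=shot("scene"); p=P
    m=(im.max(2)<75)&(P[...,2]>28)&(P[...,2]<200)&(np.hypot(P[...,0]-x,P[...,1]-y)<r)
    k,L,S,_=cv2.connectedComponentsWithStats(m.astype(np.uint8))
    for u0 in range(0,640,2):
        c=m[:,u0]
        if c.any():
            v=np.where(c)[0].max(); print(u0,v,P[v-1,u0].round(0).astype(int).tolist(),end="; ")
    print()
E
python3 - <<'E'
from h import *
st(); tip(487,-105)
im,d,P=shot("scene","s3.png"); a=im[120:240,330:450,::-1]; cv2.imwrite("pics/s3c.png",cv2.resize(a,None,fx=4.5,fy=4.5,interpolation=2))
E
```

```text
{'clock': 4.75, 'eef_pos': [487.604, -105.371, 38.781], 'tool_rot': [3.141, -0.0, 1.406], 'force': [0.089, -0.182, 0.571], 'width': 50.905, 'gripper_force': 0.0, 'qpos': [0.266, 0.719, -0.163, 2.073, 0.3, 0.37, -0.302]}
366 150 [548, -103, 115]; 368 154 [540, -100, 105]; 370 155 [534, -101, 104]; 372 166 [526, -106, 66]; 374 170 [518, -102, 57]; 376 169 [514, -108, 58]; 378 167 [511, -115, 62]; 380 153 [508, -111, 113]; 382 152 [497, -96, 128]; 384 152 [491, -95, 130]; 386 153 [485, -93, 130]; 388 155 [479, -94, 125]; 390 159 [468, -83, 121]; 392 176 [459, -92, 62]; 394 175 [453, -89, 70]; 396 173 [449, -92, 76]; 398 170 [448, -105, 79]; 400 167 [438, -85, 104]; 402 166 [432, -84, 110]; 404 164 [432, -100, 107]; 406 162 [429, -105, 112]; 408 158 [425, -103, 127]; 410 153 [421, -100, 146];
```

View pics/s3c.png

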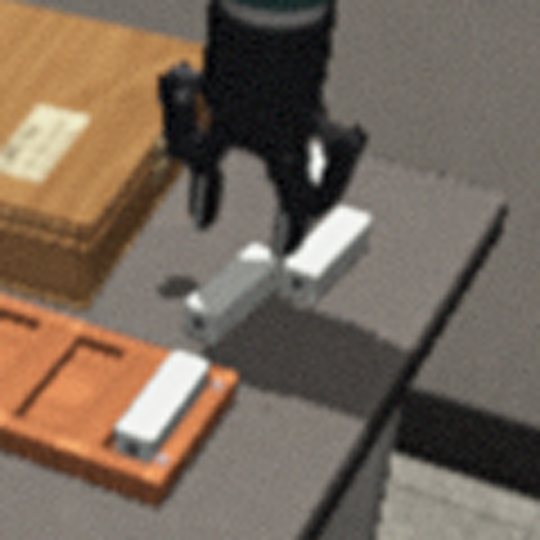

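Picture: the open fingers (tips at about 205,220 and 285,245 in the crop) end some 55 mm above the table while the TCP reads 39, so the stated height is about 37 mm lower than the real one. I'll go down in steps with the force watched.

>>> play_rows --pt "0.4 0 0 1 0" --pt "0.4 0 0 2 0" --pt "0.4 0 0 2.6 0" --pt "0.4 0 0 2.8 0" --pt "0.4 0 0 2.8 0" --pt "0.4 0 0 2.8 0"

```text
clock: 5.45
eef_pos: [487.1, -105.3, 10.1]
tool_rot: [-3.142, -0.0, 1.406]
force: [0.5, 0.1, 0.4]
width: 51.5
gripper_force: 0.0
```

```bash
python3 - <<'E'
from h import *
st(); im,d,P=shot("scene")
for u in(374,376,392,394,396):
    v=[v for v in range(150,200) if im[v,u].max()<75 and P[v,u,2]>5]; print(u,max(v),[P[k,u].round(0).astype(int).tolist() for k in v[-3:]])
E
```

```text
{'clock': 5.45, 'eef_pos': [487.097, -105.337, 10.118], 'tool_rot': [-3.142, -0.0, 1.406], 'force': [0.495, 0.108, 0.431], 'width': 51.453, 'gripper_force': 0.0, 'qpos': [0.247, 0.773, -0.135, 2.082, 0.319, 0.306, -0.319]}
374 192 [[516, -104, 25], [495, -58, 15], [495, -61, 10]]
376 177 [[514, -113, 31], [513, -111, 28], [512, -111, 25]]
392 185 [[456, -93, 36], [457, -97, 29], [455, -92, 29]]
394 184 [[451, -95, 39], [449, -90, 40], [451, -96, 31]]
396 183 [[448, -102, 39], [448, -104, 34], [456, -131, 11]]
```

>>> play_rows --pt "0.4 0 0 0.7 0" --pt "0.4 0 0 1.0 0" --pt "0.4 0 0 1.0 0" --pt "1 0 0 1.0 0" --pt "1 0 0 1.0 0" --pt "1 0 0 1.0 0" --pt "1 0 0 1.0 0" --pt "1 0 0 1.0 0" --pt "1 0 0 1.0 0"

```text
clock: 6.4
eef_pos: [487.3, -105.4, 0.4]
tool_rot: [3.141, 0.0, 1.406]
force: [0.0, 0.8, 3.8]
width: 22.1
gripper_force: 59.4
```

>>> play_rows --pt "1 0 0 -2 0" --pt "1 0 0 -5 0" --pt "1 0 0 -9 0" --pt "1 0 0 -10 0" --pt "1 0 0 -10 0"

```text
clock: 6.9
eef_pos: [488.1, -105.7, 101.4]
tool_rot: [3.138, 0.0, 1.406]
force: [-0.4, -0.9, -1.9]
width: 22.4
gripper_force: 59.4
```

```bash
python3 - <<'E'
from h import *
st(); to(650,39,100,90)
E
```

```text
{'clock': 6.9, 'eef_pos': [488.081, -105.708, 101.382], 'tool_rot': [3.138, 0.0, 1.406], 'force': [-0.392, -0.935, -1.886], 'width': 22.388, 'gripper_force': 59.361, 'qpos': [0.315, 0.608, -0.231, 2.041, 0.268, 0.517, -0.275]}
move 16.94 13.59 0.14 spin -9.5
```

>>> play_rows --pt "1 3 2.4 0 -3" --pt "1 7 5.6 0 -5" --pt "1 11 8.8 0 -7" --pt "1 15 12 0 -9.5" --pt "1 16.9 13.5 0 -9.5" --pt "1 16.9 13.5 0 -9.5" --pt "1 16.9 13.5 0 -9.5" --pt "1 16.9 13.5 0 -9.5"

```text
clock: 7.7
eef_pos: [646.1, 37.5, 98.4]
tool_rot: [-3.138, 0.002, 1.571]
force: [0.2, 1.0, -1.4]
width: 22.3
gripper_force: 59.3
```

```bash
python3 - <<'E'
from h import *
st(); to(650,39,35,90)
E
```

```text
{'clock': 7.7, 'eef_pos': [646.07, 37.482, 98.385], 'tool_rot': [-3.138, 0.002, 1.571], 'force': [0.185, 0.987, -1.384], 'width': 22.344, 'gripper_force': 59.309, 'qpos': [0.054, 0.779, -0.267, 1.621, 0.268, 0.781, -0.331]}
move 0.15 0.39 6.34 spin -0.0
```

>>> play_rows --pt "1 0.1 0.3 3 0" --pt "1 0.1 0.3 5.5 0" --pt "1 0.1 0.3 6.3 0" --pt "1 0.1 0.3 6.3 0" --pt "1 0.1 0.3 6.3 0"

```text
clock: 8.2
eef_pos: [651.4, 39.7, 38.0]
tool_rot: [3.141, 0.0, 1.571]
force: [0.7, 0.3, -1.6]
width: 22.2
gripper_force: 59.3
```

```bash
python3 - <<'E'
from h import *
st(); to(650,39,12,90)
im,d,P=shot("scene","s4.png"); a=im[140:260,270:400,::-1]; cv2.imwrite("pics/s4c.png",cv2.resize(a,None,fx=5,fy=5,interpolation=2))
E
```

```text
{'clock': 8.2, 'eef_pos': [651.364, 39.688, 37.971], 'tool_rot': [3.141, 0.0, 1.571], 'force': [0.747, 0.322, -1.55], 'width': 22.186, 'gripper_force': 59.342, 'qpos': [0.037, 0.864, -0.242, 1.637, 0.296, 0.675, -0.355]}
move -0.07 -0.14 2.6 spin 0.0
```

View pics/s4c.png

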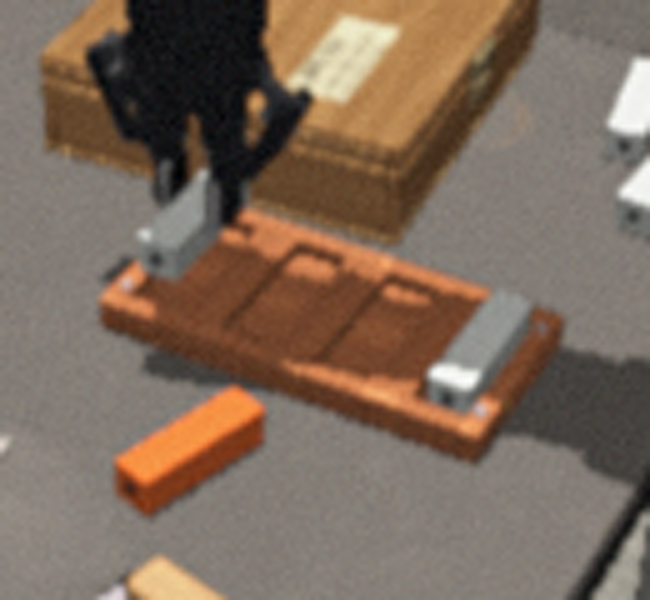

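Picture: the held bar (about 175,235 in the crop) hangs over pocket 4, parallel to it. Lower in.

>>> play_rows --pt "1 0 -0.1 1 0" --pt "1 0 -0.1 1.8 0" --pt "1 0 -0.1 2.4 0" --pt "1 0 -0.1 2.5 0" --pt "1 0 -0.1 2.5 0" --pt "1 0 -0.1 2.5 0"

```text
clock: 8.85
eef_pos: [650.1, 40.3, 12.2]
tool_rot: [3.141, -0.0, 1.572]
force: [0.7, 0.4, -0.8]
width: 22.7
gripper_force: 59.4
```

>>> play_rows --pt "1 0 0 0.15 0" --pt "1 0 0 0.15 0" --pt "0.5 0 0 0.15 0" --pt "0.5 0 0 0.15 0" --pt "0.5 0 0 0.15 0" --pt "0.45 0 0 -2 0" --pt "0.45 0 0 -6 0" --pt "0.45 0 0 -9 0" --pt "0.45 0 0 -9 0"

```text
clock: 9.75
eef_pos: [653.5, 40.8, 107.1]
tool_rot: [3.132, -0.001, 1.572]
force: [0.2, 0.3, -1.0]
width: 47.3
gripper_force: 0.0
```

```bash
python3 - <<'E'
from h import *
st(); to(450.5,-176.3,100,83.4)
im,d,P=shot("top"); print(*bars("top",im,P,17,29,24),"pk",*bars("top",im,P,28,42,34),sep="\n")
im,d,P=shot("scene"); print(*bars("scene",im,P,17,29,24),"pk",*bars("scene",im,P,28,42,34),sep="\n")
E
```

```text
{'clock': 9.75, 'eef_pos': [653.548, 40.843, 107.13], 'tool_rot': [3.132, -0.001, 1.572], 'force': [0.167, 0.307, -1.031], 'width': 47.321, 'gripper_force': 0.0, 'qpos': [0.054, 0.772, -0.272, 1.607, 0.267, 0.79, -0.331]}
move -21.7 -20.32 0.71 spin 6.6
pk
(array([ 490.8, -226.3], dtype=float32), array([ 491., -227.]), array([69.1, 24.6]), -81.0)
(array([ 451.3, -170.1], dtype=float32), array([ 451.5, -171.1]), array([87.2, 25.8]), 85.9)
pk
(array([649.4,  43.6], dtype=float32), array([647.6,  45. ]), array([87.3, 24.5]), 89.3)
(array([475.9,  45.2], dtype=float32), array([476.5,  43.5]), array([86.5, 23.1]), -88.6)
```

>>> play_rows --pt "0.45 -21.6 -20 0 6.5" --pt "0.45 -21.6 -20 0 6.5" --pt "0.45 -21.6 -20 0 6.5" --pt "0.45 -21.6 -20 0 6.5" --pt "0.45 -21.6 -20 0 6.5" --pt "0.45 -21.6 -20 0 6.5" --pt "0.45 -21.6 -20 0 6.5" --pt "0.45 -21.6 -20 0 6.5" --pt "0.45 -21.6 -20 0 6.5"

```text
clock: 10.75
eef_pos: [450.8, -174.9, 101.6]
tool_rot: [-3.141, -0.001, 1.46]
force: [0.2, -0.0, -0.4]
width: 46.9
gripper_force: 0.0
```

```bash
python3 - <<'E'
from h import *
st(); to(450.5,-176.3,0.4,83.4)
im,d,P=shot("scene"); print(*bars("scene",im,P,17,30,24),sep="\n")
E
```

```text
{'clock': 10.75, 'eef_pos': [450.795, -174.924, 101.611], 'tool_rot': [-3.141, -0.001, 1.46], 'force': [0.183, -0.046, -0.382], 'width': 46.885, 'gripper_force': 0.0, 'qpos': [0.493, 0.596, -0.262, 2.079, 0.304, 0.503, -0.105]}
move -0.14 -0.01 10.12 spin 0.2
(array([ 491.2, -226.4], dtype=float32), array([ 491.3, -227.5]), array([70.3, 24.5]), -81.8)
(array([ 451.6, -173.9], dtype=float32), array([ 451.1, -171.7]), array([86.3, 24.4]), 83.8)
```

>>> play_rows --pt "0.45 -0.1 0 4 0" --pt "0.45 -0.1 0 7.5 0" --pt "0.45 -0.1 0 9.3 0" --pt "0.45 -0.1 0 10.1 0" --pt "0.45 -0.1 0 10.1 0" --pt "1 -0.1 0 10.1 0" --pt "1 -0.1 0 10.1 0" --pt "1 -0.1 0 10.1 0" --pt "1 -0.1 0 10.1 0" --pt "1 -0.1 0 10.1 0"

```text
clock: 11.8
eef_pos: [451.1, -177.1, 2.3]
tool_rot: [3.139, 0.0, 1.458]
force: [-0.4, 1.6, 7.0]
width: 22.0
gripper_force: 59.8
```

>>> play_rows --pt "1 0 0 -2 0" --pt "1 0 0 -5 0" --pt "1 0 0 -9 0" --pt "1 0 0 -10 0" --pt "1 0 0 -10 0"

```text
clock: 12.3
eef_pos: [451.1, -177.7, 102.8]
tool_rot: [3.138, 0.001, 1.458]
force: [0.2, -0.1, -0.9]
width: 22.4
gripper_force: 59.3
```

```bash
python3 - <<'E'
from h import *
st(); to(592,39,100,90)
E
```

```text
{'clock': 12.3, 'eef_pos': [451.1, -177.727, 102.794], 'tool_rot': [3.138, 0.001, 1.458], 'force': [0.152, -0.108, -0.897], 'width': 22.422, 'gripper_force': 59.321, 'qpos': [0.51, 0.595, -0.28, 2.078, 0.327, 0.505, -0.125]}
move 23.13 11.55 0.28 spin -6.5
```

>>> play_rows --pt "1 4 2 0 -2" --pt "1 8 4 0 -4" --pt "1 12 6 0 -6.5" --pt "1 16 8 0 -6.5" --pt "1 20 10 0 -6.5" --pt "1 23.1 11.5 0 -6.5" --pt "1 23.1 11.5 0 -6.5" --pt "1 23.1 11.5 0 -6.5" --pt "1 23.1 11.5 0 -6.5"

```text
clock: 13.2
eef_pos: [588.7, 37.8, 99.7]
tool_rot: [-3.138, 0.002, 1.57]
force: [0.5, -0.2, -1.9]
width: 22.4
gripper_force: 59.2
```

```bash
python3 - <<'E'
from h import *
st(); to(592,39,35,90)
E
```

```text
{'clock': 13.2, 'eef_pos': [588.68, 37.774, 99.715], 'tool_rot': [-3.138, 0.002, 1.57], 'force': [0.452, -0.177, -1.888], 'width': 22.363, 'gripper_force': 59.247, 'qpos': [0.066, 0.712, -0.284, 1.789, 0.295, 0.686, -0.384]}
move 0.12 0.33 6.47 spin -0.0
```

>>> play_rows --pt "1 0.1 0.2 3 0" --pt "1 0.1 0.2 5.5 0" --pt "1 0.1 0.2 6.4 0" --pt "1 0.1 0.2 6.4 0" --pt "1 0.1 0.2 6.4 0" --pt "1 0.1 0.2 6.4 0"

```text
clock: 13.8
eef_pos: [593.2, 40.5, 38.4]
tool_rot: [3.139, -0.0, 1.571]
force: [-0.4, 0.7, -1.6]
width: 22.0
gripper_force: 59.3
```

```bash
python3 - <<'E'
from h import *
st(); to(592,39,12.5,90)
E
```

```text
{'clock': 13.8, 'eef_pos': [593.217, 40.451, 38.396], 'tool_rot': [3.139, -0.0, 1.571], 'force': [-0.399, 0.711, -1.631], 'width': 21.989, 'gripper_force': 59.263, 'qpos': [0.038, 0.805, -0.245, 1.809, 0.333, 0.565, -0.418]}
move -0.15 -0.12 2.59 spin 0.0
```

>>> play_rows --pt "1 -0.1 -0.1 1 0" --pt "1 -0.1 -0.1 1.8 0" --pt "1 -0.1 -0.1 2.4 0" --pt "1 -0.1 -0.1 2.5 0" --pt "1 -0.1 -0.1 2.5 0" --pt "1 -0.1 -0.1 2.5 0"

```text
clock: 14.4
eef_pos: [591.4, 39.7, 12.0]
tool_rot: [3.141, -0.0, 1.572]
force: [-0.5, 0.4, 0.0]
width: 22.3
gripper_force: 60.2
```

>>> play_rows --pt "1 0 0 0.05 0" --pt "0.5 0 0 0.05 0" --pt "0.5 0 0 0.05 0" --pt "0.5 0 0 0.05 0" --pt "0.45 0 0 -2 0" --pt "0.45 0 0 -6 0" --pt "0.45 0 0 -9 0" --pt "0.45 0 0 -9 0"

```text
clock: 15.2
eef_pos: [594.3, 40.2, 106.2]
tool_rot: [3.134, -0.001, 1.572]
force: [1.0, -0.4, -0.6]
width: 47.0
gripper_force: 0.0
```

```bash
python3 - <<'E'
from h import *
st()
im,d,P=shot("scene"); hsv=cv2.cvtColor(im,cv2.COLOR_RGB2HSV)
print("pk",*bars("scene",im,P,28,42,34),sep="\n")
m=(hsv[...,1]<60)&(hsv[...,2]>140)&(P[...,2]>19)&(P[...,2]<30)&(P[...,1]<-150)&(P[...,1]>-330)&(P[...,0]<560)&(P[...,0]>400)
print(rects("scene",m,24)); 
im,d,P=shot("top"); hsv=cv2.cvtColor(im,cv2.COLOR_RGB2HSV)
m=(hsv[...,1]<60)&(hsv[...,2]>140)&(P[...,2]>17)&(P[...,2]<30)&(P[...,1]<-150)&(P[...,1]>-330)&(P[...,0]<560)&(P[...,0]>400)
print(rects("top",m,24)); to(489,-242,100,98.5)
E
```

```text
{'clock': 15.2, 'eef_pos': [594.343, 40.217, 106.204], 'tool_rot': [3.134, -0.001, 1.572], 'force': [0.961, -0.428, -0.623], 'width': 46.993, 'gripper_force': 0.0, 'qpos': [0.068, 0.705, -0.29, 1.78, 0.296, 0.691, -0.384]}
pk
(array([648.5,  46.6], dtype=float32), array([647.6,  45.5]), array([88.3, 24.5]), 89.3)
(array([590.8,  43.2], dtype=float32), array([590.9,  44.5]), array([86.2, 23.6]), 87.6)
(array([476.1,  42.2], dtype=float32), array([475.5,  41.6]), array([85.4, 21.7]), -88.0)
[(array([ 492.4, -235.8], dtype=float32), array([ 492.6, -236.8]), array([88.9, 24.6]), -81.0)]
[]
move -28.14 -10.27 0.26 spin -8.5
```

>>> play_rows --pt "0.45 -28.1 -10 0 -8.7" --pt "0.45 -28.1 -10 0 -8.7" --pt "0.45 -28.1 -10 0 -8.7" --pt "0.45 -28.1 -10 0 -8.7" --pt "0.45 -28.1 -10 0 -8.7" --pt "0.45 -28.1 -10 0 -8.7" --pt "0.45 -28.1 -10 0 -8.7" --pt "0.45 -28.1 -10 0 -8.7" --pt "0.45 -28.1 -10 0 -8.7"

```text
clock: 16.2
eef_pos: [491.5, -239.8, 101.3]
tool_rot: [-3.141, -0.002, 1.725]
force: [0.8, 0.2, 0.0]
width: 47.3
gripper_force: 0.0
```

```bash
python3 - <<'E'
from h import *
st(); to(491.3,-241.7,1.5,98.7)
E
```

```text
{'clock': 16.2, 'eef_pos': [491.502, -239.78, 101.27], 'tool_rot': [-3.141, -0.002, 1.725], 'force': [0.763, 0.159, 0.022], 'width': 47.257, 'gripper_force': 0.0, 'qpos': [0.646, 0.673, -0.372, 1.907, 0.391, 0.634, 0.184]}
move -0.19 -0.05 9.98 spin 0.1
```

>>> play_rows --pt "0.45 -0.1 0 4 0" --pt "0.45 -0.1 0 7.5 0" --pt "0.45 -0.1 0 9.3 0" --pt "0.45 -0.1 0 9.9 0" --pt "0.45 -0.1 0 9.9 0" --pt "1 -0.1 0 9.9 0" --pt "1 -0.1 0 9.9 0" --pt "1 -0.1 0 9.9 0" --pt "1 -0.1 0 9.9 0" --pt "1 -0.1 0 9.9 0"

```text
clock: 17.2
eef_pos: [492.9, -242.5, 4.5]
tool_rot: [3.139, 0.001, 1.724]
force: [0.6, 1.7, 6.7]
width: 22.1
gripper_force: 59.7
```

>>> play_rows --pt "1 0 0 -2 0" --pt "1 0 0 -5 0" --pt "1 0 0 -9 0" --pt "1 0 0 -10 0" --pt "1 0 0 -10 0"

```text
clock: 17.7
eef_pos: [492.7, -243.3, 105.0]
tool_rot: [3.138, 0.002, 1.723]
force: [0.1, -0.5, -1.0]
width: 22.2
gripper_force: 59.2
```

```bash
python3 - <<'E'
from h import *
st(); to(534,39,100,90)
E
```

```text
{'clock': 17.7, 'eef_pos': [492.701, -243.289, 104.979], 'tool_rot': [3.138, 0.002, 1.723], 'force': [0.072, -0.466, -1.002], 'width': 22.165, 'gripper_force': 59.209, 'qpos': [0.654, 0.669, -0.378, 1.903, 0.395, 0.639, 0.182]}
move 27.28 8.36 0.5 spin 8.7
```

>>> play_rows --pt "1 4 1.2 0 3" --pt "1 8 2.4 0 6" --pt "1 12.5 3.8 0 8.7" --pt "1 17 5.2 0 8.7" --pt "1 21.5 6.6 0 8.7" --pt "1 26 8 0 8.7" --pt "1 27.2 8.3 0 8.7" --pt "1 27.2 8.3 0 8.7" --pt "1 27.2 8.3 0 8.7"

```text
clock: 18.6
eef_pos: [531.2, 37.3, 102.0]
tool_rot: [-3.139, 0.002, 1.571]
force: [-0.2, -0.3, -1.7]
width: 21.9
gripper_force: 59.2
```

```bash
python3 - <<'E'
from h import *
st(); to(534,39,38,90)
E
```

```text
{'clock': 18.6, 'eef_pos': [531.199, 37.294, 101.988], 'tool_rot': [-3.139, 0.002, 1.571], 'force': [-0.211, -0.293, -1.689], 'width': 21.9, 'gripper_force': 59.158, 'qpos': [0.063, 0.646, -0.281, 1.946, 0.306, 0.593, -0.421]}
move 0.17 0.28 6.4 spin 0.0
```

>>> play_rows --pt "1 0 0.1 3 0" --pt "1 0 0.1 5.5 0" --pt "1 0 0.1 6.2 0" --pt "1 0 0.1 6.2 0" --pt "1 0 0.1 6.2 0" --pt "1 0 0.1 6.2 0"

```text
clock: 19.2
eef_pos: [534.2, 38.6, 42.2]
tool_rot: [3.14, -0.0, 1.571]
force: [-0.8, 0.7, -1.1]
width: 22.0
gripper_force: 59.1
```

```bash
python3 - <<'E'
from h import *
st(); to(534,39,15,90)
E
```

```text
{'clock': 19.2, 'eef_pos': [534.179, 38.644, 42.225], 'tool_rot': [3.14, -0.0, 1.571], 'force': [-0.804, 0.711, -1.06], 'width': 21.953, 'gripper_force': 59.131, 'qpos': [0.025, 0.745, -0.228, 1.973, 0.354, 0.459, -0.463]}
move 0.04 -0.02 2.72 spin 0.0
```

>>> play_rows --pt "1 0 0 1 0" --pt "1 0 0 1.9 0" --pt "1 0 0 2.5 0" --pt "1 0 0 2.6 0" --pt "1 0 0 2.6 0" --pt "1 0 0 2.6 0"

```text
clock: 19.8
eef_pos: [533.2, 39.1, 15.1]
tool_rot: [-3.141, 0.0, 1.572]
force: [-0.2, -0.4, -0.9]
width: 22.4
gripper_force: 59.2
```

>>> play_rows --pt "1 0 0 0.1 0" --pt "1 0 0 0.1 0" --pt "0.5 0 0 0.1 0" --pt "0.5 0 0 0.1 0" --pt "0.5 0 0 0.1 0" --pt "0.45 0 0 -2 0" --pt "0.45 0 0 -6 0" --pt "0.45 0 0 -10 0" --pt "0.45 0 0 -12 0" --pt "0.45 0 0 -12 0"

```text
clock: 20.8
eef_pos: [535.5, 39.3, 138.1]
tool_rot: [3.135, -0.001, 1.571]
force: [-0.2, -0.7, 0.1]
width: 47.0
gripper_force: 0.0
```

```bash
python3 - <<'E'
from h import *
st()
im,d,P=shot("scene","s5.png")
print("pk",*bars("scene",im,P,28,42,34),sep="\n")
m=(P[...,2]>47)&(P[...,2]<66)&(abs(P[...,0]-479)<130)&(abs(P[...,1]-310)<90); print("grip",rects("scene",m,56,100))
im,d,P=shot("top")
m=(P[...,2]>45)&(P[...,2]<66)&(abs(P[...,0]-479)<130)&(abs(P[...,1]-310)<90); print("grip",rects("top",m,56,100))
to(479,304.5,130,-14.3); to(479,304.5,130,165.7)
a=cv2.imread("pics/s5.png")[140:320,260:410]; cv2.imwrite("pics/s5c.png",cv2.resize(a,None,fx=3.3,fy=3.3,interpolation=2))
E
```

```text
{'clock': 20.8, 'eef_pos': [535.522, 39.258, 138.132], 'tool_rot': [3.135, -0.001, 1.571], 'force': [-0.236, -0.66, 0.116], 'width': 46.989, 'gripper_force': 0.0, 'qpos': [0.085, 0.594, -0.315, 1.916, 0.284, 0.668, -0.402]}
pk
(array([648.4,  46.4], dtype=float32), array([647.6,  45. ]), array([87.3, 24.5]), 89.3)
(array([590.5,  45.6], dtype=float32), array([590.6,  44.9]), array([86.9, 24.7]), 89.1)
(array([533.1,  40.7], dtype=float32), array([531.9,  43.6]), array([86.8, 25. ]), -89.1)
(array([476. ,  39.3], dtype=float32), array([474.7,  40.8]), array([84., 24.]), -87.3)
grip [(array([477.5, 313.2], dtype=float32), array([479.5, 313.4]), array([113.4,  31.6]), -14.2)]
grip [(array([478.8, 304.8], dtype=float32), array([479.1, 304.4]), array([108.6,  27.2]), -14.1)]
move 26.58 -5.4 0.51 spin 104.3
move 26.58 -5.4 0.51 spin -75.7
```

View pics/s5c.png

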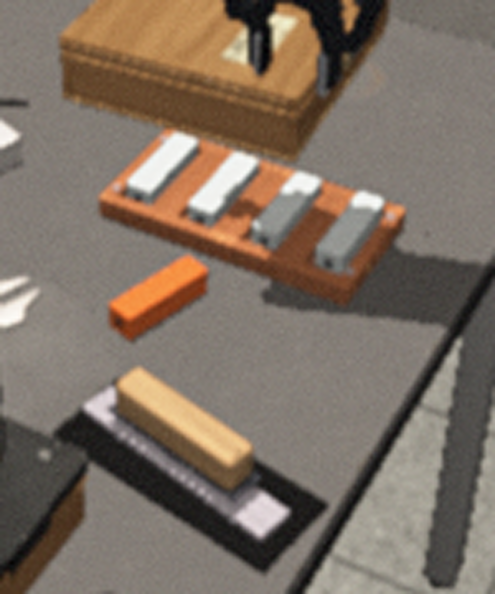

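```bash
python3 - <<'E'
from h import *
im,d,P=shot("top")
m=(P[...,1]>320)&(P[...,1]<480)&(P[...,0]>480)&(P[...,0]<620)&(P[...,2]>20)
q=P[m]; print(np.percentile(q,[1,5,50,95,99],axis=0).round(0)); q=q[q[:,2]>60]; print(q[:,0].min(),q[:,1].min())
to(479,304.5,130,165.8)
E
```

```text
[[507. 371.  27.]
 [513. 376.  59.]
 [565. 425.  78.]
 [614. 474. 148.]
 [619. 479. 151.]]
505.11381540325226 367.3989510780486
move 26.59 -5.34 0.43 spin -75.8
```

>>> play_rows --pt "0.45 26.3 -5.4 0 -75.5" --pt "0.45 26.3 -5.4 0 -75.5" --pt "0.45 26.3 -5.4 0 -75.5" --pt "0.45 26.3 -5.4 0 -75.5" --pt "0.45 26.3 -5.4 0 -75.5" --pt "0.45 26.3 -5.4 0 -75.5" --pt "0.45 26.3 -5.4 0 -75.5" --pt "0.45 26.3 -5.4 0 -75.5" --pt "0.45 26.3 -5.4 0 -75.5" --pt "0.45 26.3 -5.4 0 -75.5"

```text
clock: 21.95
eef_pos: [478.0, 301.4, 133.2]
tool_rot: [-3.14, -0.003, 2.89]
force: [-0.5, -0.7, -0.5]
width: 47.3
gripper_force: 0.0
```

```bash
python3 - <<'E'
from h import *
st(); to(479,304.5,60,165.8)
E
```

```text
{'clock': 21.95, 'eef_pos': [478.033, 301.398, 133.228], 'tool_rot': [-3.14, -0.003, 2.89], 'force': [-0.49, -0.687, -0.472], 'width': 47.265, 'gripper_force': 0.0, 'qpos': [-0.201, 0.701, -0.653, 1.828, 0.568, 0.812, 0.174]}
move -0.02 0.32 7.32 spin -0.2
```

>>> play_rows --pt "0.45 0 0.25 4 0" --pt "0.45 0 0.25 8 0" --pt "0.45 0 0.25 10 0" --pt "0.45 0 0.25 11.5 0" --pt "0.45 0 0.25 12 0" --pt "0.45 0 0.25 12 0" --pt "0.45 0 0.25 12 0"

```text
clock: 22.65
eef_pos: [480.2, 305.0, 16.0]
tool_rot: [3.14, 0.001, 2.889]
force: [0.4, 0.3, -1.1]
width: 46.9
gripper_force: 0.0
```

```bash
python3 - <<'E'
from h import *
st(); to(479,304.5,12,165.8)
im,d,P=shot("scene","s6.png"); a=im[210:320,260:390,::-1]; cv2.imwrite("pics/s6c.png",cv2.resize(a,None,fx=5,fy=5,interpolation=2))
E
```

```text
{'clock': 22.65, 'eef_pos': [480.241, 304.996, 16.014], 'tool_rot': [3.14, 0.001, 2.889], 'force': [0.352, 0.314, -1.098], 'width': 46.865, 'gripper_force': 0.0, 'qpos': [-0.297, 0.863, -0.508, 1.882, 0.728, 0.588, 0.037]}
move 0.11 -0.08 0.4 spin -0.3
```

View pics/s6c.png

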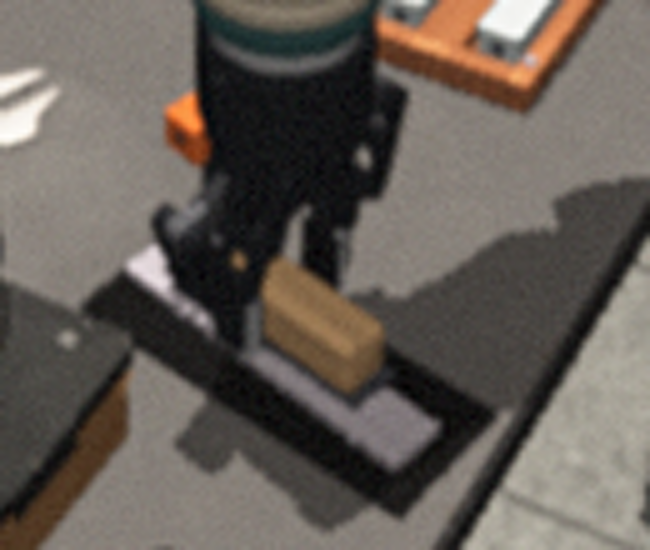

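Picture: the fingers straddle the wooden grip near its middle (about 245,310 in the crop). Close.

>>> play_rows --pt "0.45 0.05 0 0.3 0" --pt "1 0.05 0 0.3 0" --pt "1 0.05 0 0.3 0" --pt "1 0.05 0 0.3 0" --pt "1 0.05 0 0.3 0" --pt "1 0.05 0 0.3 0"

```text
clock: 23.3
eef_pos: [479.6, 305.2, 12.5]
tool_rot: [3.14, 0.001, 2.89]
force: [0.5, 1.9, 1.5]
width: 24.9
gripper_force: 59.8
```

>>> play_rows --pt "1 0 0 -1 0" --pt "1 0 0 -3 0" --pt "1 0 0 -6 0" --pt "1 0 0 -9 0" --pt "1 0 0 -10 0" --pt "1 0 0 -10 0"

```text
clock: 23.9
eef_pos: [479.7, 304.4, 113.2]
tool_rot: [3.141, 0.001, 2.889]
force: [-0.7, -0.3, -3.4]
width: 24.5
gripper_force: 59.8
```

```bash
python3 - <<'E'
from h import *
st(); to(505,39,115,180)
E
```

```text
{'clock': 23.9, 'eef_pos': [479.68, 304.384, 113.157], 'tool_rot': [3.141, 0.001, 2.889], 'force': [-0.662, -0.273, -3.411], 'width': 24.537, 'gripper_force': 59.762, 'qpos': [-0.22, 0.728, -0.63, 1.84, 0.599, 0.771, 0.144]}
move -9.09 -25.06 -0.18 spin -14.5
```

>>> play_rows --pt "1 -1.5 -4 0 -2.5" --pt "1 -3 -8 0 -5" --pt "1 -4.5 -12 0 -8" --pt "1 -6 -16 0 -11" --pt "1 -7.5 -20 0 -14" --pt "1 -9 -24 0 -14.3" --pt "1 -9.1 -25 0 -14.3" --pt "1 -9.1 -25 0 -14.3" --pt "1 -9.1 -25 0 -14.3" --pt "1 -9.1 -25 0 -14.3"

```text
clock: 24.9
eef_pos: [504.7, 42.1, 112.0]
tool_rot: [3.14, -0.0, -3.141]
force: [0.7, 0.6, -2.5]
width: 25.2
gripper_force: 60.1
```

```bash
python3 - <<'E'
from h import *
st(); to(505,39,50,179.8)
im,d,P=shot("scene","s7.png")
m=(P[...,2]>60)&(P[...,2]<200)&(abs(P[...,0]-505)<80)&(abs(P[...,1]-45)<60)
a=im[110:240,270:420,::-1]; cv2.imwrite("pics/s7c.png",cv2.resize(a,None,fx=4.5,fy=4.5,interpolation=2))
E
```

```text
{'clock': 24.9, 'eef_pos': [504.704, 42.066, 111.966], 'tool_rot': [3.14, -0.0, -3.141], 'force': [0.679, 0.601, -2.508], 'width': 25.184, 'gripper_force': 60.111, 'qpos': [0.338, 0.689, -0.726, 2.004, 0.698, 0.713, 0.744]}
move -0.03 -0.31 6.2 spin 0.2
```

View pics/s7c.png

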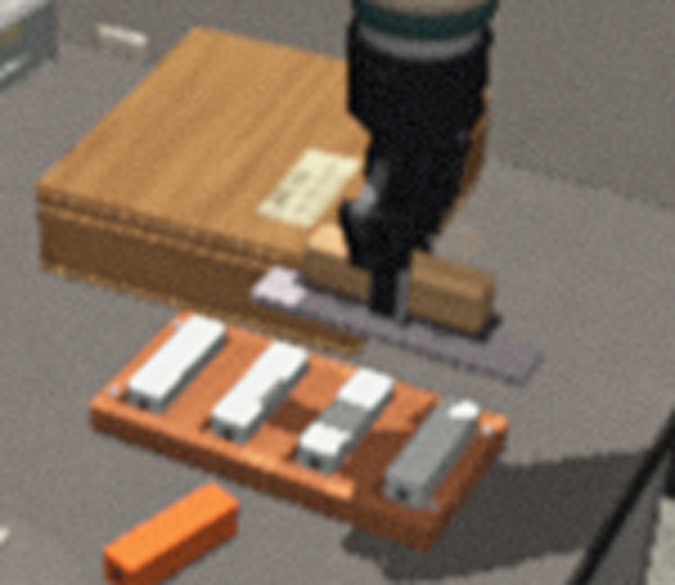

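Picture: the file hangs level and parallel to the nest, its sole above the row (sole from 265,285 to 530,370). Lower to just above the bars.

>>> play_rows --pt "1 0 -0.2 3 0" --pt "1 0 -0.2 5 0" --pt "1 0 -0.2 6 0" --pt "1 0 -0.2 6.5 0" --pt "1 0 -0.2 6.5 0" --pt "1 0 -0.2 6.5 0"

```text
clock: 25.55
eef_pos: [505.5, 38.3, 47.8]
tool_rot: [3.141, 0.001, 3.14]
force: [-0.5, -0.6, -2.8]
width: 25.3
gripper_force: 60.3
```

```bash
python3 - <<'E'
from h import *
st(); to(505,39,39,179.8)
E
```

```text
{'clock': 25.55, 'eef_pos': [505.546, 38.328, 47.821], 'tool_rot': [3.141, 0.001, 3.14], 'force': [-0.533, -0.649, -2.794], 'width': 25.327, 'gripper_force': 60.262, 'qpos': [0.269, 0.78, -0.613, 2.04, 0.827, 0.582, 0.638]}
move 0.05 0.07 0.88 spin 0.1
```

Press down and read the force.

>>> play_rows --pt "1 0.05 0 0.4 0" --pt "1 0.05 0 0.7 0" --pt "1 0.05 0 0.9 0" --pt "1 0.05 0 1.0 0" --pt "1 0.05 0 1.0 0" --pt "1 0.05 0 1.0 0"

```text
clock: 26.15
eef_pos: [505.2, 37.9, 37.8]
tool_rot: [3.142, 0.002, 3.139]
force: [-0.8, 0.2, 5.4]
width: 25.2
gripper_force: 61.2
```

>>> play_rows --pt "1 -0.8 0.05 0 0" --pt "1 -2.2 0.1 0 0" --pt "1 -3.7 0.1 0 0" --pt "1 -5.2 0.1 0 0" --pt "1 -6.7 0.1 0 0" --pt "1 -8.2 0.1 0 0" --pt "1 -9.7 0.1 0 0" --pt "1 -11 0.1 0 0" --pt "1 -11.8 0.1 0 0" --pt "1 -11.8 0.1 0 0"

```text
clock: 27.15
eef_pos: [624.5, 38.7, 38.1]
tool_rot: [3.141, 0.003, 3.138]
force: [1.7, -0.5, 5.9]
width: 25.0
gripper_force: 61.3
```

>>> play_rows --pt "1 -0.2 0 -1.5 0" --pt "1 -0.2 0 -4 0" --pt "1 -0.2 0 -7 0" --pt "1 -0.2 0 -7 0" --pt "1 -0.2 0 -7 0"

```text
clock: 27.65
eef_pos: [624.2, 38.0, 107.6]
tool_rot: [-3.141, 0.0, 3.139]
force: [-1.0, -1.6, -2.2]
width: 25.1
gripper_force: 61.4
```

```bash
python3 - <<'E'
from h import *
st(); to(505,39,108,179.8)
im,d,P=shot("scene","s8.png")
print("pk",*bars("scene",im,P,28,42,34),sep="\n")
E
```

```text
{'clock': 27.65, 'eef_pos': [624.24, 37.98, 107.576], 'tool_rot': [-3.141, 0.0, 3.139], 'force': [-0.967, -1.601, -2.171], 'width': 25.144, 'gripper_force': 61.404, 'qpos': [0.312, 0.831, -0.725, 1.677, 0.676, 0.901, 0.88]}
move 11.92 0.07 -0.04 spin 0.0
pk
(array([655.1,  46.6], dtype=float32), array([654.9,  45.7]), array([88.6, 24.6]), 89.6)
(array([597.6,  42.4], dtype=float32), array([597.7,  41.8]), array([83.6, 23.7]), 87.8)
(array([540.3,  43.6], dtype=float32), array([540.7,  43.1]), array([83.1, 20.9]), -89.5)
(array([481.9,  47.8], dtype=float32), array([482.1,  44.8]), array([86.2, 25.1]), 89.8)
```

>>> play_rows --pt "1 3 0 0 0" --pt "1 7 0 0 0" --pt "1 10.5 0.1 0 0" --pt "1 11.9 0.1 0 0" --pt "1 11.9 0.1 0 0" --pt "1 11.9 0.1 3 0" --pt "1 11.9 0.1 5 0" --pt "1 11.9 0.1 6 0" --pt "1 11.9 0.1 6 0" --pt "1 11.9 0.1 6 0"

```text
clock: 28.7
eef_pos: [506.0, 40.1, 47.2]
tool_rot: [3.141, 0.0, 3.139]
force: [-0.7, -0.7, -2.0]
width: 25.5
gripper_force: 61.3
```

```bash
python3 - <<'E'
from h import *
st(); to(505,39,38,179.8)
E
```

```text
{'clock': 28.7, 'eef_pos': [506.025, 40.105, 47.222], 'tool_rot': [3.141, 0.0, 3.139], 'force': [-0.698, -0.717, -2.027], 'width': 25.504, 'gripper_force': 61.292, 'qpos': [0.268, 0.783, -0.616, 2.038, 0.829, 0.585, 0.633]}
move 0.1 -0.11 0.92 spin 0.1
```

>>> play_rows --pt "1 0 -0.1 0.4 0" --pt "1 0 -0.1 0.7 0" --pt "1 0 -0.1 0.9 0" --pt "1 0 -0.1 0.95 0" --pt "1 0 -0.1 0.95 0"

```text
clock: 29.2
eef_pos: [506.5, 38.8, 38.4]
tool_rot: [-3.141, 0.002, 3.139]
force: [0.0, -0.5, 5.5]
width: 25.2
gripper_force: 62.2
```

>>> play_rows --pt "1 -0.8 0.05 0 0" --pt "1 -2.2 0.1 0 0" --pt "1 -3.7 0.1 0 0" --pt "1 -5.2 0.1 0 0" --pt "1 -6.7 0.1 0 0" --pt "1 -8.2 0.1 0 0" --pt "1 -9.7 0.1 0 0" --pt "1 -11 0.1 0 0" --pt "1 -11.8 0.1 0 0" --pt "1 -11.8 0.1 0 0"

```text
clock: 30.2
eef_pos: [625.4, 39.7, 38.6]
tool_rot: [3.141, 0.003, 3.138]
force: [1.2, -0.8, 5.2]
width: 25.3
gripper_force: 62.3
```

>>> play_rows --pt "1 -0.2 0 -1.5 0" --pt "1 -0.2 0 -4 0" --pt "1 -0.2 0 -7 0" --pt "1 -0.2 0 -7 0" --pt "1 -0.2 0 -7 0"

```text
clock: 30.7
eef_pos: [625.3, 39.0, 108.1]
tool_rot: [-3.141, 0.0, 3.139]
force: [0.5, -0.9, -2.9]
width: 25.3
gripper_force: 61.7
```

```bash
python3 - <<'E'
from h import *
st(); to(505,39,108,179.8)
im,d,P=shot("scene","s9.png")
print("pk",*bars("scene",im,P,28,42,34),sep="\n")
E
```

```text
{'clock': 30.7, 'eef_pos': [625.256, 39.05, 108.144], 'tool_rot': [-3.141, 0.0, 3.139], 'force': [0.546, -0.918, -2.937], 'width': 25.334, 'gripper_force': 61.69, 'qpos': [0.312, 0.832, -0.728, 1.674, 0.677, 0.904, 0.878]}
move 12.03 -0.04 0.01 spin 0.0
pk
(array([655.1,  45.5], dtype=float32), array([654.8,  45. ]), array([87.2, 24.6]), 89.6)
(array([597.5,  42.4], dtype=float32), array([597.8,  42.5]), array([85. , 23.7]), 87.8)
(array([540.5,  44.7], dtype=float32), array([540.3,  42.4]), array([84.4, 21.3]), -89.4)
(array([481.9,  47. ], dtype=float32), array([482. ,  43.8]), array([86.7, 25.1]), 89.8)
```

Third stroke.

>>> play_rows --pt "1 3 0 0 0" --pt "1 7 0 0 0" --pt "1 10.5 0 0 0" --pt "1 12 0 0 0" --pt "1 12 0 0 0" --pt "1 12 0 3 0" --pt "1 12 0 5 0" --pt "1 12 0 6 0" --pt "1 12 0 6 0" --pt "1 12 0 6 0"

```text
clock: 31.75
eef_pos: [506.0, 40.1, 47.7]
tool_rot: [3.141, 0.0, 3.139]
force: [-0.0, -0.1, -1.9]
width: 25.4
gripper_force: 61.6
```

>>> play_rows --pt "1 0 -0.1 0.4 0" --pt "1 0 -0.1 0.7 0" --pt "1 0 -0.1 0.9 0" --pt "1 0 -0.1 1.0 0" --pt "1 0 -0.1 1.0 0"

```text
clock: 32.25
eef_pos: [506.4, 38.7, 38.3]
tool_rot: [-3.141, 0.002, 3.139]
force: [0.5, -0.5, 5.7]
width: 25.5
gripper_force: 62.5
```

>>> play_rows --pt "1 -0.8 0.05 0 0" --pt "1 -2.2 0.1 0 0" --pt "1 -3.7 0.1 0 0" --pt "1 -5.2 0.1 0 0" --pt "1 -6.7 0.1 0 0" --pt "1 -8.2 0.1 0 0" --pt "1 -9.7 0.1 0 0" --pt "1 -11 0.1 0 0" --pt "1 -11.8 0.1 0 0" --pt "1 -11.8 0.1 0 0"

```text
clock: 33.25
eef_pos: [625.5, 39.8, 38.6]
tool_rot: [3.141, 0.003, 3.139]
force: [1.9, -0.0, 5.3]
width: 25.1
gripper_force: 62.6
```

>>> play_rows --pt "1 -0.2 0 -1.5 0" --pt "1 -0.2 0 -4 0" --pt "1 -0.2 0 -7 0" --pt "1 -0.2 0 -9 0" --pt "1 -0.2 0 -9 0"

```text
clock: 33.75
eef_pos: [627.1, 40.1, 130.9]
tool_rot: [3.141, 0.005, 3.139]
force: [-0.1, -0.1, -3.9]
width: 25.3
gripper_force: 61.7
```

```bash
python3 - <<'E'
from h import *
st(); to(476,305,115,168.8)
im,d,P=shot("scene","s10.png")
print("pk",*bars("scene",im,P,28,42,34),sep="\n")
im,d,P=shot("top"); hsv=cv2.cvtColor(im,cv2.COLOR_RGB2HSV)
m=(hsv[...,2]<60)&(abs(P[...,0]-470)<120)&(abs(P[...,1]-302)<70)&(P[...,2]<12)
print("pad",rects("top",m,4,300))
E
```

```text
{'clock': 33.75, 'eef_pos': [627.062, 40.062, 130.938], 'tool_rot': [3.141, 0.005, 3.139], 'force': [-0.124, -0.142, -3.91], 'width': 25.334, 'gripper_force': 61.705, 'qpos': [0.323, 0.807, -0.751, 1.658, 0.656, 0.94, 0.895]}
move 15.17 26.46 1.59 spin 11.1
pk
(array([654.8,  45.9], dtype=float32), array([654.8,  45.5]), array([88.3, 24.6]), 89.6)
(array([597.5,  41.6], dtype=float32), array([597.8,  42.5]), array([85. , 23.7]), 87.8)
(array([540.3,  43.5], dtype=float32), array([540.2,  42.5]), array([84.4, 20.3]), 89.6)
(array([481.9,  46.5], dtype=float32), array([481.6,  44. ]), array([87.5, 24.7]), 88.5)
pad [(array([474. , 305.9], dtype=float32), array([475.2, 305.7]), array([188.5,  73.7]), -10.4)]
```

>>> play_rows --pt "1 2 3.5 0 2" --pt "1 4.3 7.5 0 4" --pt "1 6.6 11.5 0 6" --pt "1 9 15.5 0 8" --pt "1 11.2 19.5 0 10.2" --pt "1 13.5 23.5 0 10.2" --pt "1 15.2 26.4 0 10.2" --pt "1 15.2 26.4 0 10.2" --pt "1 15.2 26.4 0 10.2"

```text
clock: 34.75
eef_pos: [472.7, 303.7, 126.3]
tool_rot: [-3.139, -0.002, 2.964]
force: [0.8, 0.7, -2.9]
width: 24.8
gripper_force: 61.7
```

```bash
python3 - <<'E'
from h import *
st(); to(475.3,305.3,14,169.6)
E
```

```text
{'clock': 34.75, 'eef_pos': [472.697, 303.726, 126.305], 'tool_rot': [-3.139, -0.002, 2.964], 'force': [0.794, 0.658, -2.873], 'width': 24.75, 'gripper_force': 61.685, 'qpos': [-0.197, 0.714, -0.676, 1.843, 0.605, 0.805, 0.203]}
move -0.23 0.2 11.23 spin 0.2
```

>>> play_rows --pt "1 -0.1 0.1 4 0" --pt "1 -0.1 0.1 7.5 0" --pt "1 -0.1 0.1 9.5 0" --pt "1 -0.1 0.1 10.5 0" --pt "1 -0.1 0.1 10.7 0" --pt "1 -0.1 0.1 10.7 0" --pt "1 -0.1 0.1 10.7 0"

```text
clock: 35.45
eef_pos: [476.2, 304.9, 21.7]
tool_rot: [3.14, 0.001, 2.96]
force: [-0.1, -0.7, -1.9]
width: 25.6
gripper_force: 61.7
```

```bash
python3 - <<'E'
from h import *
st(); to(475.3,305.3,13,169.6)
E
```

```text
{'clock': 35.45, 'eef_pos': [476.161, 304.932, 21.7], 'tool_rot': [3.14, 0.001, 2.96], 'force': [-0.091, -0.685, -1.946], 'width': 25.564, 'gripper_force': 61.696, 'qpos': [-0.279, 0.858, -0.543, 1.89, 0.755, 0.607, 0.078]}
move 0.09 0.02 0.87 spin 0.0
```

>>> play_rows --pt "1 0.05 0 0.4 0" --pt "1 0.05 0 0.7 0" --pt "1 0.05 0 0.85 0" --pt "1 0.05 0 0.9 0" --pt "1 0.05 0 0.9 0"

```text
clock: 35.95
eef_pos: [474.9, 304.7, 12.0]
tool_rot: [-3.141, 0.001, 2.961]
force: [-0.1, -1.8, 2.3]
width: 25.4
gripper_force: 62.3
```

>>> play_rows --pt "0.6 0 0 0 0" --pt "0.45 0 0 0 0" --pt "0.45 0 0 0 0" --pt "0.45 0 0 0 0" --pt "0.45 0 0 -2 0" --pt "0.45 0 0 -5 0" --pt "0.45 0 0 -9 0" --pt "0.45 0 0 -13 0" --pt "0.45 0 0 -15 0" --pt "0.45 0 0 -15 0"

```text
clock: 36.95
eef_pos: [476.4, 306.3, 164.8]
tool_rot: [3.137, 0.004, 2.961]
force: [0.1, 0.3, -0.8]
width: 47.1
gripper_force: 0.0
```

>>> play_rows --pt "0.45 2 -8 -2 0" --pt "0.45 4 -16 -2 0" --pt "0.45 4 -16 -2 0" --pt "0.45 4 -16 -2 0" --pt "0.45 4 -16 -2 0" --pt "0.45 4 -16 -2 0" --pt "0.45 4 -16 -2 0"

```text
clock: 37.65
eef_pos: [407.3, 156.0, 181.5]
tool_rot: [3.14, -0.0, 2.962]
force: [0.2, 0.0, -0.6]
width: 46.6
gripper_force: 0.0
```

```bash
python3 - <<'E'
from h import *
st()
im,d,P=shot("scene","s11.png"); print("pk",*bars("scene",im,P,28,42,34),sep="\n")
m=(P[...,2]>47)&(P[...,2]<66)&(abs(P[...,0]-479)<130)&(abs(P[...,1]-310)<90); print("grip",rects("scene",m,56,100))
a=im[130:350,200:470,::-1]; cv2.imwrite("pics/s11c.png",cv2.resize(a,None,fx=2.7,fy=2.7,interpolation=2))
im,d,P=shot("top"); print("pk",*bars("top",im,P,28,42,34),sep="\n")
m=(P[...,2]>45)&(P[...,2]<66)&(abs(P[...,0]-479)<130)&(abs(P[...,1]-310)<90); print("grip",rects("top",m,56,100))
E
```

```text
{'clock': 37.65, 'eef_pos': [407.293, 156.018, 181.47], 'tool_rot': [3.14, -0.0, 2.962], 'force': [0.209, 0.045, -0.642], 'width': 46.599, 'gripper_force': 0.0, 'qpos': [0.134, 0.487, -0.788, 2.117, 0.516, 0.734, 0.401]}
pk
(array([654.6,  45.4], dtype=float32), array([654.8,  45. ]), array([87.2, 24.6]), 89.6)
(array([597.5,  39.8], dtype=float32), array([597.5,  39. ]), array([86.3, 26. ]), 89.8)
(array([539.8,  44.6], dtype=float32), array([540.1,  43.8]), array([87.2, 25.8]), 89.1)
(array([481.8,  43.9], dtype=float32), array([482. ,  43.4]), array([88.9, 25.6]), 89.3)
grip [(array([472.7, 309.4], dtype=float32), array([473.6, 310. ]), array([113.4,  31.5]), -10.3)]
pk
(array([652.7,  39.6], dtype=float32), array([652.6,  40.6]), array([83.7, 23.1]), 88.1)
(array([596.9,  34.5], dtype=float32), array([596. ,  34.9]), array([82.8, 23.1]), -89.8)
(array([538.3,  40.1], dtype=float32), array([538.6,  39.3]), array([79.4, 22.7]), -89.5)
(array([480.2,  36.9], dtype=float32), array([479.4,  37.9]), array([81.7, 22.4]), -89.5)
grip [(array([472.8, 301.6], dtype=float32), array([473.7, 301.3]), array([109.1,  27.2]), -10.4)]
```

View pics/s11c.png

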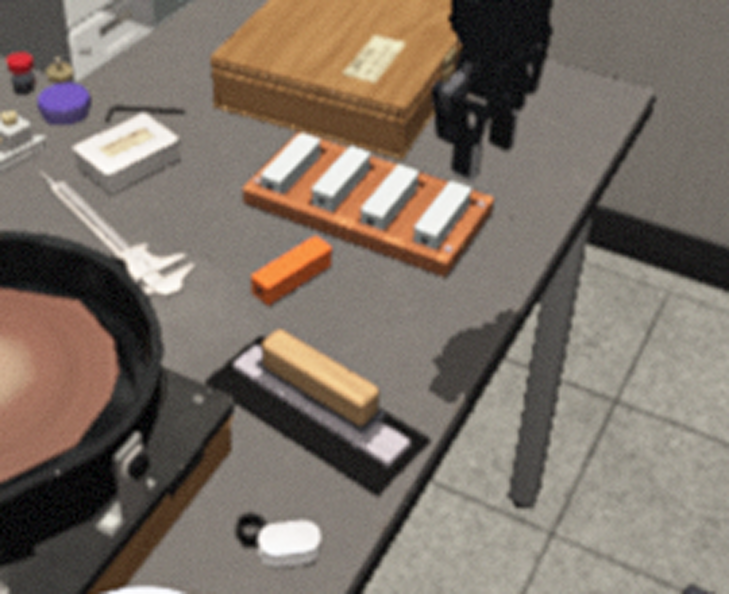

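Picture: all four bars sit in the nest against their far walls (260–470,165–215), and the file stands upright on its pad (320,390). The bystanders in view have not moved. Hand in.

```bash
python3 -c "
from h import *
print(ctrl.finish_job())"
```

```text
the job is handed in; nothing more can be done
None
```

I put spare bars in pockets 2–4 and made three pressed strokes, lifting the file clear on each return; all four bars ended against their far walls, the file is upright on its pad, and the job is handed in (the jar was not re-checked at the end).

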